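# Snap the orange cover block onto the blue block of a studded deck

### The arm

A 6-joint arm with a two-finger parallel gripper is mounted at the origin on a cart in front of the work surface, level with it; the furniture and walls round the work are solid. World frame = base frame: x ahead of the robot, y to its left, z up, the work surface at z = 0. Lengths are in m, angles in rad, forces in N, time in s.
With the tool pointing down it reaches from about 0.4 to 0.825 m from the base axis. Payload 7 kg.
Tool frame: the origin (TCP) lies midway between the tips of the shut fingers; the grasp point (between the pads) lies 19 mm behind it; z points along the fingers, y is the line along which they close (so a half turn about z gives the same grasp; the last joint's range is limited). The gripper opens to 85 mm and grips with 20 to 120 N. Pads are 22 mm wide; open, the fingers measure 114 mm over their backs; the gripper's body (76 mm by 85 mm) begins 54 mm behind the grasp point. The pads swing forward as they close: fully open they stand 13 mm farther back than shut.
Start: joints at [-0.969, 0.359, 0.012, 0, -1.224, -0.288], TCP at [0.208, -0.642, 0.231] pointing down, gripper open.
Joint ranges: [-3.07, 3.07], [-1.43, 2.12], [-1.02, 1.25], [-3.03, 1.67], [-3.05, -0], [-3.03, 3.03]. Speed limits (rad/s): [2.39, 2.39, 3.01, 3.14, 3.14, 3.14].

### API

Orientations are given as [roll, pitch, yaw] about the fixed x, y, z axes, in that order (R = Rz(yaw) Ry(pitch) Rx(roll)).
In Python, from bench import observe, get_image, camera_info, finish_job gives the robot as it stands.
- The arm moves only by the shell command python3 -m creep 'ROWS' [FORCE]. ROWS is a JSON object of lists of equal length, an entry for each row: "jaw": the opening, from -1 (shut) to 1 (fully open); "offset": the shift along the tool's x, y, z in cm, a list of three; "twist": the turn about the tool's z in rad. In form: {"jaw": [jaw, ...], "offset": [[dx, dy, dz], ...], "twist": [twist, ...]}. A call has 1 to 20 rows; each row is the pose to reach, as a shift and turn from the pose commanded when the call began, along the tool's axes at that moment; what a row does not reach only later rows make up. A row lasts 1/8 s, in which the tool goes at most 62.5 mm and 10.7 degrees, less where a joint would pass 70% of its speed; a pose out of reach is approached as far as the arm can. A call with a gripper value outside its range is refused whole. The fingers move at their own pace and stop on an object; FORCE is the grip in N (left out, the last holds). Time passes only in rows, so rows that repeat a pose let the fingers close. It gives the time, the measured TCP pose, the force, the opening and the grip force at its end, in the units of the state.
- observe(): the state, without advancing time (a new reading comes with each control period).
- get_image(name): name is "side" or "top" or "wrist"; returns the picture (384x512x3 uint8, red, green, blue); there is no depth.
- camera_info(name): a dict with "camera_matrix" (3x3 intrinsics, pixels), "camera_from_world" (4x4, takes a point from world to camera coordinates). Camera axes: x right, y up, looking along -z (the intrinsics and any distortion apply to the point x, -y, -z); pixel columns grow to the right and rows downward; lengths in m; the calibration is good to about 2 mm. A picture is of the moment at which its call begins: read the wrist's pose just before it. camera_info takes no time and is no camera call; for the wrist camera it gives the pose at the moment of the call.
- finish_job(): hands the job in; it is judged then, once.
The state is a dict: "time": time; "joints": joint angles; "joint_velocities": joint speeds; "effort": joint torques, N m; "position": TCP position; "ee_rot": TCP orientation; "force": force on the tool from outside, world axes, zero at the start; "torque": the same for the moment, N m; "gripper_width": finger opening in m; "gripper_force": force on a finger pad.
Only numpy, scipy, OpenCV 4.12 (cv2) and the standard library are available. Lean on these libraries where they do the work, as an engineer would, in place of code of your own. Each camera call takes 0.05 s, during which the arm holds its last target. There are 200 camera calls.

### The job

First press the blue block, which stands loose on the studs of the deck plate, down until it is fully home on the plate. Then press the red pedal of the storage cell down so that its ejector lifts the sunken orange block out far enough to grip, set the orange block on top of the blue one, in line with it, and press it down until it is fully home on the blue block's studs. Leave the grey block as it is and do not knock over or shift the bottles, vials, pot, beaker, dish and timer around.

Things in the scene. Friction and masses are not known exactly. Their poses are not given: they have to be found in the camera images.
- deck: Fixed aluminium plate, 60 (x) x 220 (y) x 8 mm, on the bench; origin at the centre of its underside, z up, long side along its own y. On top, five round studs, 14 mm diameter, 10 mm high, 2 mm chamfer, in a row at y = -88, -44, 0, 44, 88 mm. The outer pairs are the two stations for blocks.
- station_a (a point): Point on the plate's top midway between the studs of the station at y = +66 mm of the deck. Small sprung steel noses, 5 mm above the plate, stick out 2 mm from the outer sides of the pair: a block set on the studs rests on the noses 6 to 7 mm high and snaps down over them when pushed with about 6 to 10 N.
- station_b (a point): The same for the station at y = -66 mm of the deck
- blue_block: Loose blue block, 36 (x) x 80 (y) x 28 mm, 80 g, long side along its y; origin at the centre of its underside. On top two studs at y = -22, +22 mm, with noses, as on the deck (10 mm high, 30 mm of flat top between); below, two square sockets 16 mm wide, 12 mm deep, with a snap lip. Starts loose on one of the stations, its underside 6 to 7 mm above the plate; home, its underside touches the plate.
- grey_block: Loose grey block, same shape as the blue one, already home on the other station; leave it alone. Origin at the centre of its underside.
- orange_block: Loose orange cover block, 36 (x) x 80 (y) x 28 mm, 80 g, smooth flat top, same sockets below; origin at the centre of its underside, long side along its y, symmetric under a half turn. Starts sunk in the storage cell, its top 1 mm below the rim. Set on the blue studs it rests 6 to 7 mm high on their noses; home, its origin is 28 mm above the blue block's.
- dock: Fixed grey storage cell on a base 66 x 190 x 6 mm; origin on the bench under the cell's centre, z up, long side along its y, base from y = -140 to +50 mm. The cell is 40 (x) x 84 (y) mm inside, walls 5 mm, rim 43 mm above the bench. The orange block's underside is 14 mm above the bench at the start, 36 mm with the pedal fully down. The red pedal lies on the -y side.
- cell_centre (a point): Point in the middle of the storage cell's mouth, at rim height
- pedal_pad (a point): Middle of the top of the red pedal pad (40 x 34 mm), where to press it straight down; at the start at y = -117 mm of the dock and 43 mm above the bench; fully down, 22 mm lower at nearly the same y. It moves with the pedal.
- ejector_pedal (a joint): Pedal angle, rad: 0 = up (block sunk), 0.4 = fully down (block raised by 22 mm, 21 mm of it above the rim); 55 mm of lift per rad. Takes about 4 N at the pad and stays where it is left.
- amber_bottle: Loose bystander: brown bottle with black cap, 66 mm diameter, 135 mm high; origin at the centre of its underside
- wash_bottle: Loose bystander: white bottle with red cap, 62 mm diameter, 160 mm high; origin at the centre of its underside
- green_pot: Loose bystander: white pot with green cap, 46 mm diameter, 72 mm high; origin at the centre of its underside
- petri_dish: Loose bystander: closed white dish, 60 mm diameter, 15 mm high; origin at the centre of its underside
- bench_timer: Loose bystander: white timer with keys, 68 x 62 x 19 mm; origin at the centre of its underside
- beaker: Loose bystander: small white beaker, 44 mm diameter, 59 mm high; origin at the centre of its underside
- blue_vial: Loose bystander: small white vial with blue cap, 15 mm diameter, 41 mm high, standing beside the middle of the deck; origin at the centre of its underside
- white_vial: Loose bystander: small white vial with white cap, 15 mm diameter, 41 mm high, standing beside the storage cell near the pedal; origin at the centre of its underside
There are look-alikes about, which are no part of the job. What is meant by the blue_block is not yellow, and is the larger of those in its own colour.

How it is judged:
On the way, in this order (a step that is already met when the one before it is completed fails the run):
1. the blue block is home on the deck while the orange block is still in its cell (z of blue_block in the frame of deck below 0.0098 m and angle between blue_block's own z axis and vertical below 0.04 rad and (horizontal distance between blue_block and station_a below 0.004 m or horizontal distance between blue_block and station_b below 0.004 m) and horizontal distance between orange_block and dock below 0.01 m), for 0.2 s.
2. the pedal has been pressed and the orange block stands raised at least 12 mm in its cell (value of joint ejector_pedal above 0.22 rad and z of orange_block in the frame of dock above 0.026 m and horizontal distance between orange_block and dock below 0.01 m), for 0.1 s.
3. the orange block is home on the blue block (z of orange_block in the frame of blue_block between 0.025 and 0.0298 m and horizontal distance between orange_block and blue_block below 0.004 m), for 0.2 s.
At the end, for the whole second after the job is handed in: The blue block is home on its deck station (underside within 1.8 mm of the plate, within 4 mm of the station's centre) and the orange block is home on the blue block (gap under 1.8 mm, within 4 mm and 0.1 rad of it), both level within 0.04 rad, at rest (all of step 3 and z of blue_block in the frame of deck below 0.0098 m and (horizontal distance between blue_block and station_a below 0.004 m or horizontal distance between blue_block and station_b below 0.004 m) and angle between each of blue_block, orange_block's own z axis and vertical below 0.04 rad and angle between the y axis of orange_block and the y axis of blue_block, either way round below 0.1 rad and linear speed of each of orange_block, blue_block below 0.01 m/s); the robot touches nothing.
It fails at once if the grey block is shifted, lifted or pressed out of place by more than 5 mm (distance of grey_block from where it was at the start of the episode above 0.005 m).
It fails at once if a bystander is shifted more than 20 mm or knocked over (distance of any of amber_bottle, wash_bottle, green_pot, petri_dish, bench_timer, beaker, blue_vial, white_vial from where it was at the start of the episode above 0.02 m or angle between any of amber_bottle, wash_bottle, green_pot, beaker, blue_vial, white_vial's own z axis and vertical above 0.5 rad).
It also fails if it takes over 51 s, if anything falls off the work surface, if the arm or the gripper's body presses on something with over 40 N, if the wrist force passes 120 N, or if a joint passes its speed limit or range.

## Working session

There is one attempt and no reset: what is moved stays moved. The work goes in short steps, Python scripts to look and compute and a shell command to move; the robot and the scene stay as the last step left them, time stands still between calls to the robot, and variables do not carry over. Pictures are saved under pics/ and viewed, at most 10 in all, crops included, and the job is handed in when it is done.

```bash
mkdir -p pics; ls; python3 - <<'E'
from bench import *
import cv2,json
print(observe())
for n in ["top","side"]:
    i=get_image(n); cv2.imwrite(f"pics/{n}0.png",cv2.resize(i[:,:,::-1],(800,600),interpolation=cv2.INTER_CUBIC)); cv2.imwrite(f"{n}_raw.png",i[:,:,::-1])
    print(n,camera_info(n))
E
```

```text
pics
{'time': 0.0, 'joints': array([-9.68909115e-01,  3.59364137e-01,  1.10576882e-02, -3.36965517e-04,
       -1.22410688e+00, -2.88101450e-01]), 'joint_velocities': array([ 0.00045559, -0.00057524, -0.00141551, -0.00153939,  0.00080498,
       -0.00112606]), 'effort': array([ 2.54435530e-03, -5.83319521e+01,  2.93422920e+01,  6.93695113e+00,
       -6.01571548e-03, -1.79893817e-05]), 'position': array([ 0.20816727, -0.64158959,  0.23038026]), 'ee_rot': array([ 3.13995229e+00, -1.55770256e-04, -2.82792152e+00]), 'force': array([ 0.18594882,  0.09741133, -0.25259011]), 'torque': array([-0.03011253,  0.03655157, -0.01859039]), 'gripper_force': 0.0, 'gripper_width': 0.0854759991906897}
top {'camera_matrix': array([[445.02793454,   0.        , 247.69245696],
       [  0.        , 445.02793454, 190.28897843],
       [  0.        ,   0.        ,   1.        ]]), 'camera_from_world': array([[-0.02834765, -0.99955694,  0.0090735 , -0.15036207],
       [ 0.99678408, -0.02758605,  0.07523631, -0.55668683],
       [-0.07495268,  0.0111771 ,  0.99712445, -1.60141065],
       [ 0.        ,  0.        ,  0.        ,  1.        ]])}
side {'camera_matrix': array([[481.11046187,   0.        , 258.44359623],
       [  0.        , 481.11046187, 191.46473084],
       [  0.        ,   0.        ,   1.        ]]), 'camera_from_world': array([[ 0.99221416, -0.1244349 , -0.00519754, -0.55837543],
       [ 0.08871278,  0.67685151,  0.73075446,  0.02005128],
       [-0.08741339, -0.72552601,  0.68262062, -1.38029907],
       [ 0.        ,  0.        ,  0.        ,  1.        ]])}
```

View pics/top0.png

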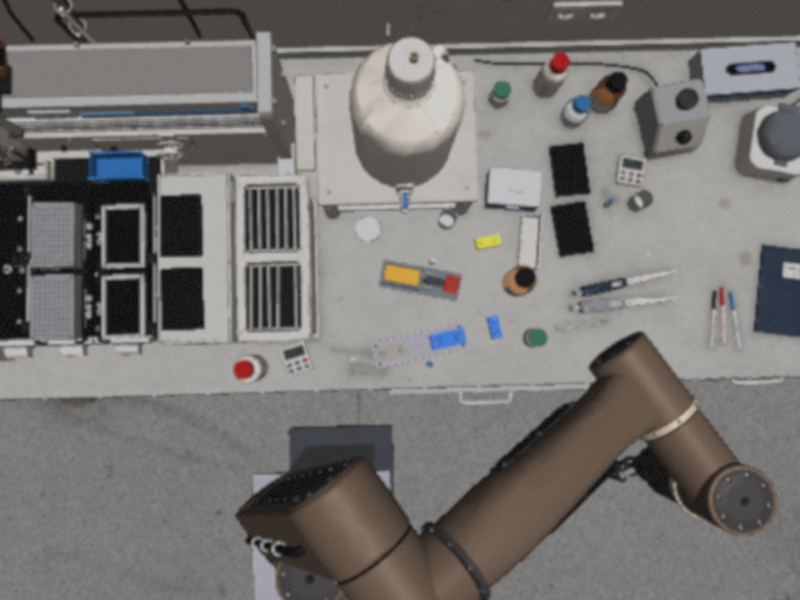

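View pics/side0.png

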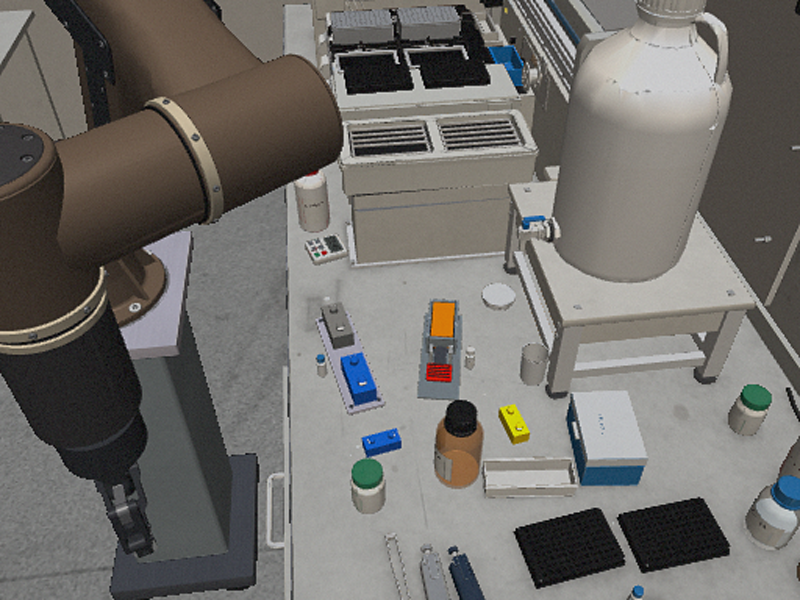

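Both pictures show the deck with grey (338,325 side view) and blue (358,378) blocks, and the dock with orange (442,320) and red pedal (439,372).
Candidates for blue_block in the side view: large blue on the deck (358,378), small blue (381,441), yellow (514,423). I choose the deck one and check it in a crop.

```bash
python3 - <<'E'
import cv2
i=cv2.imread("side_raw.png")[185:265,195:310]
cv2.imwrite("pics/crop1.png",cv2.resize(i,None,fx=6.9,fy=6.9,interpolation=cv2.INTER_CUBIC))
E
```

```text
(no output)
```

View pics/crop1.png

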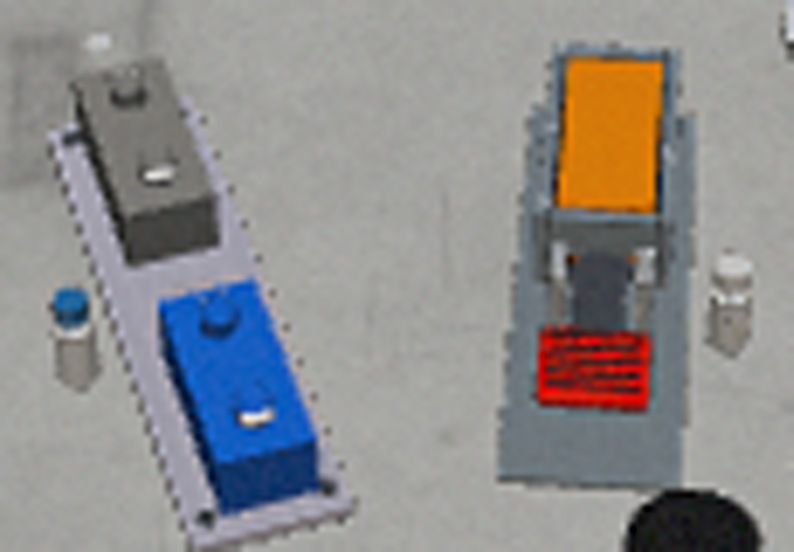

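The crop confirms it: the large two-stud blue block is on the deck (crop 240,390), with orange sunk at (612,135), the pedal pad at (594,367), and vials at (75,330) and (732,300).

```bash
cat > h.py <<'E'
import numpy as np, cv2
from bench import *
def ray(n,px,z,info=None):
    c=info or camera_info(n); K=c["camera_matrix"]; T=c["camera_from_world"]
    R=T[:3,:3]; o=-R.T@T[:3,3]; out=[]
    for p in np.atleast_2d(np.array(px,float)):
        d=np.linalg.inv(K)@[p[0],p[1],1]; d=R.T@(d*[1,-1,-1]); out.append(o+d*(z-o[2])/d[2])
    return np.array(out)
def proj(n,P,info=None):
    c=info or camera_info(n); q=(c["camera_from_world"]@np.c_[np.atleast_2d(P),np.ones(len(np.atleast_2d(P)))].T)[:3].T*[1,-1,-1]
    q=q@c["camera_matrix"].T; return q[:,:2]/q[:,2:]
def show(name,W):
    e=(W[3]+W[2]-W[0]-W[1])/2   # back->front
    print(name,"c",W.mean(0).round(4),"len",np.linalg.norm(e).round(4),"wid",np.linalg.norm((W[1]+W[2]-W[0]-W[3])/2).round(4),"yaw long",np.arctan2(e[1],e[0]).round(3))
E
python3 - <<'E'
from h import *
f=lambda P:(np.array(P)+.5)/6.9-.5+[195,185]
for n,z,P in [("blue",.0425,[(160,303),(257,280),(317,440),(213,463)]),("orange",.042,[(566,58),(664,60),(658,213),(556,210)]),
 ("pad",.043,[(539,328),(650,330),(648,408),(538,402)]),("grey",.036,[(72,85),(165,60),(218,198),(127,215)])]:
    show(n,ray("side",f(P),z))
print(ray("side",f([(75,385),(732,350)]),0), ray("side",f([(190,545),(352,500),(50,132)]),.008))
# top colour
i=cv2.cvtColor(cv2.imread("top_raw.png"),cv2.COLOR_BGR2HSV)
for n,lo,hi,z in [("blue",(100,150,60),(125,255,255),.0425),("orange",(10,180,120),(20,255,255),.042)]:
    k,l,s,c=cv2.connectedComponentsWithStats(cv2.inRange(i,lo,hi))
    for j in range(1,k):
        if s[j,4]>30: print(n,s[j],ray("top",c[j],z))
E
```

```text
blue c [ 0.4523 -0.3027  0.0425] len 0.0785 wid 0.0365 yaw long -1.394
orange c [ 0.6027 -0.202   0.042 ] len 0.0825 wid 0.0378 yaw long -1.77
pad c [ 0.5775 -0.318   0.043 ] len 0.0356 wid 0.039 yaw long -1.744
grey c [ 0.4273 -0.1755  0.036 ] len 0.0771 wid 0.0362 yaw long -1.361
[[ 0.39380097 -0.26484489  0.        ]
 [ 0.63683324 -0.27911998  0.        ]] [[ 0.43064899 -0.35102989  0.008     ]
 [ 0.4887997  -0.33834104  0.008     ]
 [ 0.39021709 -0.13857829  0.008     ]]
blue [368  62  10   9  63] [[ 0.99894093 -0.63789601  0.0425    ]]
blue [ 56  96  39  20 657] [[0.8747909  0.45395905 0.0425    ]]
blue [313 204   7  12  53] [[ 0.47595219 -0.40905605  0.0425    ]]
blue [276 211  21  12 154] [[ 0.45244884 -0.3013697   0.0425    ]]
```

```bash
cat >> h.py <<'E'
def go(t,yaw):
    s=observe(); r,p,y=s["ee_rot"]; from scipy.spatial.transform import Rotation as Ro
    R=Ro.from_euler("xyz",[r,p,y]).as_matrix(); d=R.T@(np.array(t)-s["position"])*100
    print("t",round(s["time"],2),"pos",s["position"].round(4),"rpy",s["ee_rot"].round(4),"F",s["force"].round(1),"w",s["gripper_width"].round(4))
    print("offset cm",d.round(2),"twist",round((y-yaw+np.pi)%(2*np.pi)-np.pi,3))
E
python3 - <<'E'
from h import *
go([.4523,-.3027,.18],-1.385); print(camera_info("wrist"))
E
```

```text
Traceback (most recent call last):
  File "h.py", line 18, in go
    print("t",round(s["time"],2),"pos",s["position"].round(4),"rpy",s["ee_rot"].round(4),"F",s["force"].round(1),"w",s["gripper_width"].round(4))
                                                                                                                     ^^^^^^^^^^^^^^^^^^^^^^^^
AttributeError: 'float' object has no attribute 'round'
```

```bash
sed -i 's/s\["gripper_width"\].round(4)/round(s["gripper_width"],4)/' h.py
python3 - <<'E'
from h import *
go([.4523,-.3027,.18],-1.385); print(camera_info("wrist"))
E
```

```text
t 0.1 pos [ 0.2082 -0.6417  0.2305] rpy [ 3.1401e+00 -1.0000e-04 -2.8279e+00] F [-0.1  0.5  1. ] w 0.0851
offset cm [-33.68  24.7    5.08] twist -1.443
{'camera_matrix': array([[339.32505253,   0.        , 261.45726143],
       [  0.        , 339.32505253, 188.32965646],
       [  0.        ,   0.        ,   1.        ]]), 'camera_from_world': array([[-0.30839953,  0.95125604,  0.0012967 ,  0.673219  ],
       [-0.91285621, -0.29556627, -0.28166312,  0.03707588],
       [-0.26755048, -0.08804848,  0.95951248, -0.37794594],
       [ 0.        ,  0.        ,  0.        ,  1.        ]])}
```

```bash
python3 -m creep '{"jaw":[-1,-1,-1,-1,-1,-1,-1,-1,-1,-1,-1,-1],"offset":[[-4,3,0],[-9,7,0],[-14,10,0],[-18,13,0],[-23,17,0],[-28,20,1],[-31,22.7,2],[-33.7,24.7,3],[-33.7,24.7,5],[-33.7,24.7,5],[-33.7,24.7,5],[-33.7,24.7,5]],"twist":[-0.18,-0.36,-0.54,-0.72,-0.9,-1.08,-1.26,-1.443,-1.443,-1.443,-1.443,-1.443]}' 
python3 - <<'E'
from h import *
c=camera_info("wrist"); i=get_image("wrist"); cv2.imwrite("pics/w1.png",cv2.resize(i[:,:,::-1],(800,600),interpolation=cv2.INTER_CUBIC)); np.save("w1.npy",c,allow_pickle=True)
go([.4523,-.3027,.18],-1.385)
E
```

```text
time: 1.6
position: [0.4528, -0.3036, 0.1821]
ee_rot: [-3.141, -0.001, -1.386]
force: [0.1, -0.6, -0.9]
gripper_width: 0.0002
gripper_force: 0.0
t 1.65 pos [ 0.4527 -0.3036  0.182 ] rpy [-3.1406e+00 -5.0000e-04 -1.3857e+00] F [ 0.2 -0.5 -0.4] w 0.0003
offset cm [-0.09  0.03  0.2 ] twist -0.001
```

View pics/w1.png

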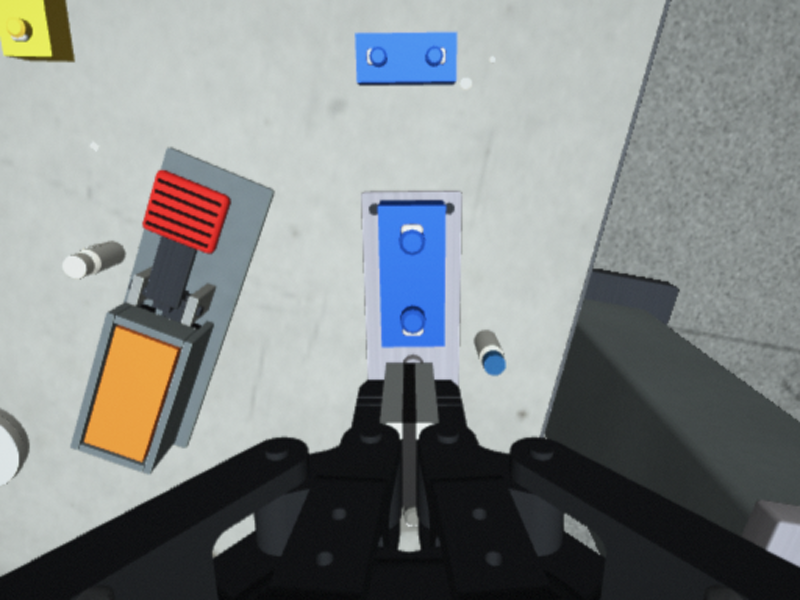

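The view shows blue's top at (378,202)-(445,346), orange with corners (115,325),(181,349),(145,462),(82,443), and the pad centred near (187,210). The blue vial is at (490,350), close to the deck but clear.

```bash
python3 - <<'E'
from h import *
c=np.load("w1.npy",allow_pickle=True).item(); f=lambda P:(np.array(P)+.5)/1.5625-.5
for n,z,P in [("blue",.0425,[(380,347),(445,346),(445,201),(378,202)]),("orange",.042,[(145,462),(82,443),(115,325),(181,349)]),("pad",.043,[(215,250),(144,224),(160,171),(230,196)])]:
    show(n,ray("",f(P),z,c))
print(ray("",f([(412,240),(413,320)]),.0525,c)[:,:2])
W=ray("",f([(378,190),(462,190)]),0.008,c);print(W,"wv,bv caps",ray("",f([(74,267),(493,363)]),.041,c))
go([.4525,-.302,.06],-1.385)
E
```

```text
blue c [ 0.4513 -0.3019  0.0425] len 0.0818 wid 0.0361 yaw long -1.377
orange c [ 0.6004 -0.1999  0.042 ] len 0.0811 wid 0.0384 yaw long -1.782
pad c [ 0.5745 -0.3156  0.043 ] len 0.0304 wid 0.0381 yaw long -1.773
[[ 0.45544859 -0.32381149]
 [ 0.44679367 -0.28090008]]
[[ 0.47884262 -0.34128395  0.008     ]
 [ 0.43038775 -0.35035527  0.008     ]] wv,bv caps [[ 0.63426846 -0.2729337   0.041     ]
 [ 0.39567424 -0.25973221  0.041     ]]
t 1.65 pos [ 0.4527 -0.3036  0.182 ] rpy [-3.1406e+00 -5.0000e-04 -1.3857e+00] F [ 0.2 -0.5 -0.4] w 0.0003
offset cm [-0.17  0.   12.2 ] twist -0.001
```

```bash
python3 -m creep '{"jaw":[-1,-1,-1,-1,-1,-1,-1,-1,-1],"offset":[[-0.15,0.1,5],[-0.15,0.1,10],[-0.15,0.1,13],[-0.15,0.1,13.5],[-0.15,0.1,13.7],[-0.15,0.1,13.9],[-0.15,0.1,14.1],[-0.15,0.1,14.2],[-0.15,0.1,14.2]],"twist":[-0.01,-0.01,-0.01,-0.01,-0.01,-0.01,-0.01,-0.01,-0.01]}'
```

```text
time: 2.78
position: [0.4529, -0.3025, 0.041]
ee_rot: [-3.139, -0.002, -1.374]
force: [0.5, -1.6, 4.3]
gripper_width: -0.0003
gripper_force: 2.7
```

```bash
python3 -m creep '{"jaw":[-1,-1,-1,-1,-1,-1],"offset":[[-0.1,0.1,0.15],[-0.1,0.1,0.3],[-0.1,0.1,0.45],[-0.1,0.1,0.6],[-0.1,0.1,0.7],[-0.1,0.1,0.7]],"twist":[0,0,0,0,0,0]}'
```

```text
time: 3.52
position: [0.4501, -0.3009, 0.0359]
ee_rot: [-3.141, -0.001, -1.373]
force: [-10.8, 11.1, 43.4]
gripper_width: 0.0001
gripper_force: 21.2
```

```bash
python3 -m creep '{"jaw":[-1,-1,-1,-1,-1],"offset":[[0,0,-1],[0,0,-6],[0,0,-12],[0,0,-14],[0,0,-14]],"twist":[0,0,0,0,0]}'
python3 - <<'E'
from h import *
c=camera_info("wrist"); i=get_image("wrist"); cv2.imwrite("pics/w2.png",cv2.resize(i[:,:,::-1],(800,600),interpolation=cv2.INTER_CUBIC)); np.save("w2.npy",c,allow_pickle=True)
print("amber",ray("side",[(461/1.5625,410/1.5625)],.135),ray("top",[(522/1.5625,278/1.5625)],.135))
go([.576,-.316,.12],-1.78)
E
```

```text
time: 4.15
position: [0.4511, -0.3012, 0.1741]
ee_rot: [-3.138, -0.001, -1.375]
force: [-0.0, 0.5, -1.3]
gripper_width: -0.0
gripper_force: 0.0
amber [[ 0.5811933  -0.46908267  0.135     ]] [[ 0.57781688 -0.45985615  0.135     ]]
t 4.2 pos [ 0.4502 -0.3008  0.1725] rpy [-3.1406 -0.     -1.375 ] F [-0.4  0.  -0.9] w 0.0
offset cm [  3.93 -12.04   5.26] twist 0.405
```

View pics/w2.png

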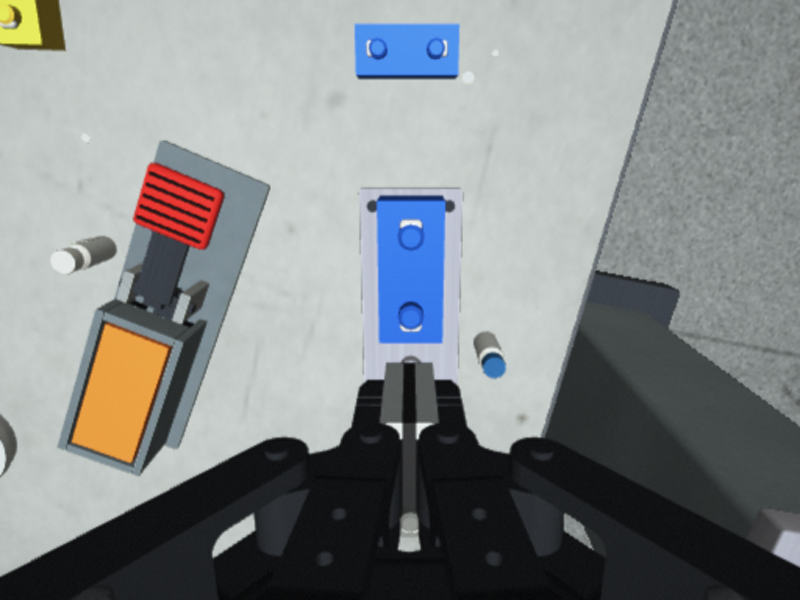

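Blue is now lower and level-looking at (377,197)-(443,342), and nothing else has moved. Pad corners are (148,163),(223,188),(207,249),(133,217).

```bash
python3 - <<'E'
from h import *
c=np.load("w2.npy",allow_pickle=True).item(); f=lambda P:(np.array(P)+.5)/1.5625-.5
for n,z,P in [("blue",.036,[(378,342),(443,342),(443,197),(377,197)]),("orange",.042,[(135,465),(71,445),(103,322),(169,347)]),("pad",.043,[(207,249),(133,217),(148,163),(223,188)])]:
    show(n,ray("",f(P),z,c))
print(ray("",f([(411,237),(411,316)]),.046,c)[:,:2])
go([.576,-.316,.10],-1.78)
E
```

```text
blue c [ 0.4514 -0.3023  0.036 ] len 0.081 wid 0.0356 yaw long -1.371
orange c [ 0.6006 -0.1993  0.042 ] len 0.0819 wid 0.0378 yaw long -1.757
pad c [ 0.5753 -0.3156  0.043 ] len 0.0314 wid 0.0392 yaw long -1.749
[[ 0.45516485 -0.32310684]
 [ 0.4467848  -0.28112502]]
t 4.2 pos [ 0.4502 -0.3008  0.1725] rpy [-3.1406 -0.     -1.375 ] F [-0.4  0.  -0.9] w 0.0
offset cm [  3.93 -12.04   7.26] twist 0.405
```

```bash
python3 -m creep '{"jaw":[-1,-1,-1,-1,-1,-1,-1,-1,-1,-1,-1,-1,-1],"offset":[[2,-6,0],[3.9,-12,2],[3.9,-12,7],[3.9,-12,11],[3.9,-12,12],[3.9,-12,12.5],[3.9,-12,13],[3.9,-12,13.5],[3.9,-12,14],[3.9,-12,14.5],[3.9,-12,15],[3.9,-12,15.2],[3.9,-12,15.3]],"twist":[0.18,0.36,0.4,0.4,0.4,0.4,0.4,0.4,0.4,0.4,0.4,0.4,0.4]}'
```

```text
time: 5.82
position: [0.5768, -0.3166, 0.0225]
ee_rot: [-3.138, -0.001, -1.774]
force: [-7.0, 0.1, 28.3]
gripper_width: 0.0002
gripper_force: 13.1
```

```bash
python3 -m creep '{"jaw":[-1,-1,-1,-1,0,0.2,0.2,0.2,0.2],"offset":[[0,0,-1],[0,0,-6],[0,0,-12],[-2,0,-16],[-7,0,-16],[-11.8,0,-16],[-11.8,0,-16],[-11.8,0,-16],[-11.8,0,-16]],"twist":[0,0,0,0,0,0,0,0,0]}'
python3 - <<'E'
from h import *
c=camera_info("wrist"); i=get_image("wrist"); cv2.imwrite("pics/w3.png",cv2.resize(i[:,:,::-1],(800,600),interpolation=cv2.INTER_CUBIC)); np.save("w3.npy",c,allow_pickle=True)
go([.6006,-.1995,.046],-1.77)
E
```

```text
time: 6.95
position: [0.599, -0.2009, 0.1789]
ee_rot: [3.141, 0.0, -1.776]
force: [-0.1, -1.4, -0.2]
gripper_width: 0.0511
gripper_force: 0.0
t 7.0 pos [ 0.599  -0.201   0.1789] rpy [ 3.141e+00  1.000e-04 -1.776e+00] F [-0.1  0.6  0.1] w 0.0517
offset cm [-0.18 -0.13 13.29] twist -0.006
```

View pics/w3.png

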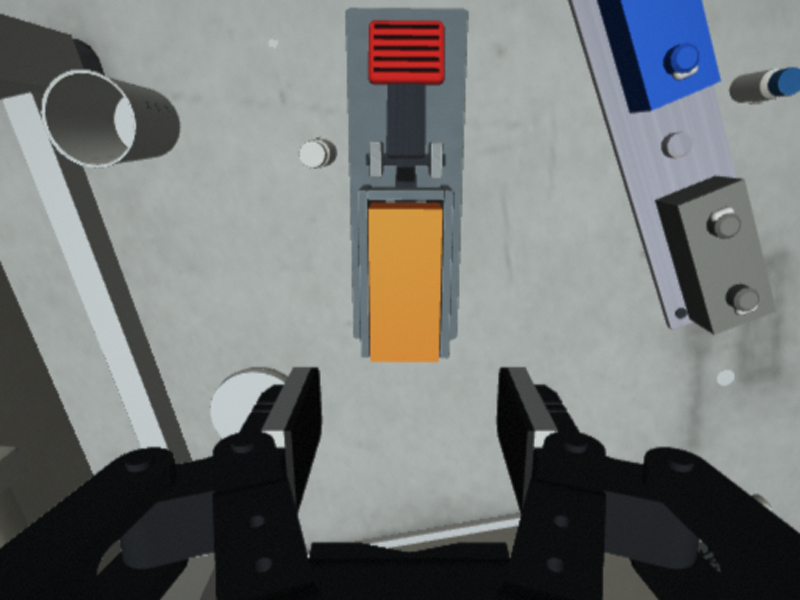

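The orange block stands proud of its cell, with top corners (370,208),(442,208),(440,361),(370,361); the pedal is down and the white vial is upright.

```bash
python3 - <<'E'
from h import *
c=np.load("w3.npy",allow_pickle=True).item(); f=lambda P:(np.array(P)+.5)/1.5625-.5
W=ray("",f([(370,361),(440,361),(442,208),(370,208)]),.064,c); show("orange",W)
print("stand",ray("top",f([(400,207)]),.17))
go([*W.mean(0)[:2],.046],-1.775)
E
```

```text
orange c [ 0.6009 -0.1998  0.064 ] len 0.0797 wid 0.0357 yaw long -1.784
stand [[ 0.73487377 -0.19693569  0.17      ]]
t 7.0 pos [ 0.599  -0.201   0.1789] rpy [ 3.141e+00  1.000e-04 -1.776e+00] F [-0.1  0.6  0.1] w 0.0517
offset cm [-0.15 -0.16 13.29] twist -0.001
```

```bash
python3 -m creep '{"jaw":[0.2,0.2,0.2,0.2,0.2,-0.3,-0.5,-0.5,-0.5,-0.5],"offset":[[-0.15,-0.16,5],[-0.15,-0.16,10],[-0.15,-0.16,12.5],[-0.15,-0.16,13.4],[-0.15,-0.16,13.4],[-0.15,-0.16,13.4],[-0.15,-0.16,13.4],[-0.15,-0.16,13.4],[-0.15,-0.16,13.4],[-0.15,-0.16,13.4]],"twist":[0,0,0,0,0,0,0,0,0,0]}' 50
```

```text
time: 8.25
position: [0.6019, -0.1992, 0.0458]
ee_rot: [-3.14, 0.0, -1.775]
force: [1.1, -0.1, 1.6]
gripper_width: 0.0348
gripper_force: 53.5
```

```bash
python3 -m creep '{"jaw":[-0.6,-0.6,-0.6,-0.6,-0.6,-0.6],"offset":[[0,0,-1],[0,0,-3],[0,0,-6],[0,0,-10],[0,0,-12],[0,0,-12]],"twist":[0,0,0,0,0,0]}'
python3 - <<'E'
from h import *
go([.4513,-.3023,.15],-1.374)
E
```

```text
time: 9.0
position: [0.6018, -0.1991, 0.1673]
ee_rot: [-3.139, 0.001, -1.775]
force: [-0.3, 0.4, -1.6]
gripper_width: 0.0346
gripper_force: 53.2
t 9.0 pos [ 0.6018 -0.1991  0.1673] rpy [-3.1389e+00  6.0000e-04 -1.7747e+00] F [-0.3  0.4 -1.6] w 0.0346
offset cm [13.16 12.65  1.68] twist -0.401
```

```bash
python3 -m creep '{"jaw":[-0.6,-0.6,-0.6,-0.6,-0.6,-0.6,-0.6,-0.6,-0.6],"offset":[[3,3,0],[6.5,6.3,0],[10,9.5,0],[12.2,11.7,0],[13.2,12.6,0],[13.2,12.6,1],[13.2,12.6,1.7],[13.2,12.6,1.7],[13.2,12.6,1.7]],"twist":[-0.1,-0.2,-0.3,-0.4,-0.4,-0.4,-0.4,-0.4,-0.4]}'
python3 - <<'E'
from h import *
c=camera_info("wrist"); i=get_image("wrist"); cv2.imwrite("pics/w4.png",cv2.resize(i[:,:,::-1],(800,600),interpolation=cv2.INTER_CUBIC)); np.save("w4.npy",c,allow_pickle=True)
go([.4513,-.3023,.15],-1.374)
E
```

```text
time: 10.12
position: [0.4516, -0.3026, 0.1481]
ee_rot: [3.141, 0.0, -1.374]
force: [1.0, -0.2, -1.2]
gripper_width: 0.0351
gripper_force: 53.2
t 10.18 pos [ 0.4516 -0.3027  0.1483] rpy [ 3.1415 -0.     -1.3742] F [ 0.4 -0.8 -0.5] w 0.0345
offset cm [-0.04  0.02 -0.17] twist -0.0
```

View pics/w4.png

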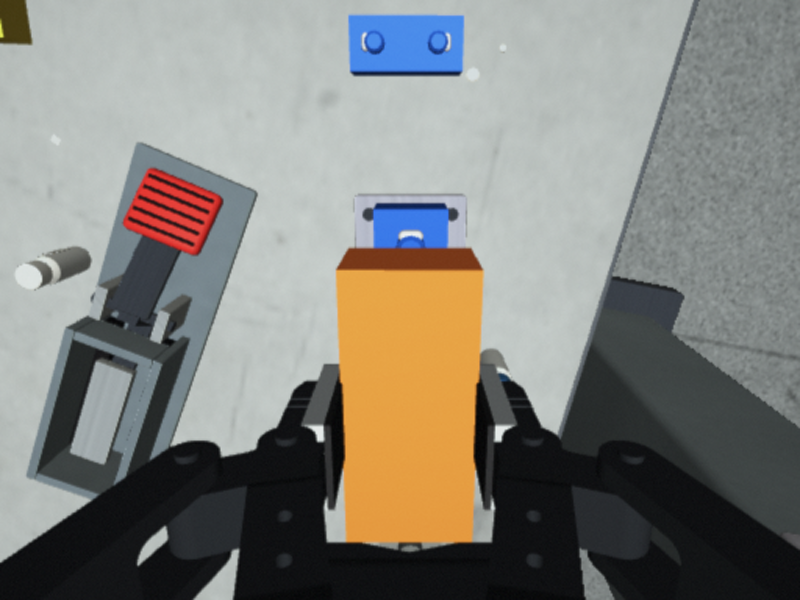

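The orange block is gripped straight; its far top edge runs (337,270)-(482,268) and far bottom edge (345,248)-(475,247). Blue's far top edge is at (374,205)-(448,205).

```bash
python3 - <<'E'
from h import *
c=np.load("w4.npy",allow_pickle=True).item(); f=lambda P:(np.array(P)+.5)/1.5625-.5
ux=np.array([np.cos(-1.374),np.sin(-1.374)]); uy=np.array([ux[1],-ux[0]]); tcp=np.array([.4516,-.3027])
for n,z,P in [("or top",.1665,[(337,270),(482,268)]),("or bot",.1385,[(345,248),(475,247)]),("blue",.036,[(374,205),(448,205)])]:
    W=ray("",f(P),z,c)[:,:2]; d=W[1]-W[0]; m=W.mean(0)-.04*ux
    print(n,"wid",np.linalg.norm(d).round(4),"centre",m.round(4),"rel tcp x,y mm",((m-tcp)@ux*1e3).round(2),((m-tcp)@uy*1e3).round(2),"ang",(np.arctan2(d@ux,-(d@uy))).round(3))
E
```

```text
or top wid 0.0347 centre [ 0.452  -0.3032] rel tcp x,y mm 0.54 -0.33 ang 3.128
or bot wid 0.0377 centre [ 0.4518 -0.3028] rel tcp x,y mm 0.17 -0.14 ang 3.134
blue wid 0.0352 centre [ 0.4511 -0.303 ] rel tcp x,y mm 0.23 0.6 ang -3.141
```

```bash
python3 -m creep '{"jaw":[-0.6,-0.6,-0.6,-0.6,-0.6,-0.6,-0.6,-0.6],"offset":[[-0.06,0.05,3],[-0.06,0.05,6],[-0.06,0.05,8],[-0.06,0.05,8.6],[-0.06,0.05,9],[-0.06,0.05,9.3],[-0.06,0.05,9.6],[-0.06,0.05,9.6]],"twist":[0,0,0,0,0,0,0,0]}'
```

```text
time: 11.18
position: [0.4512, -0.3022, 0.0533]
ee_rot: [-3.14, -0.0, -1.375]
force: [-0.1, 3.6, 6.2]
gripper_width: 0.0349
gripper_force: 54.1
```

```bash
python3 -m creep '{"jaw":[-0.6,-0.6,-0.6,-0.6,-0.6],"offset":[[0,0,0.15],[0,0,0.3],[0,0,0.45],[0,0,0.6],[0,0,0.6]],"twist":[0,0,0,0,0]}'
```

```text
time: 11.8
position: [0.4504, -0.3021, 0.0469]
ee_rot: [3.142, 0.0, -1.375]
force: [-2.9, 7.2, 10.2]
gripper_width: 0.0348
gripper_force: 54.4
```

Going down as expected. Now I'll release, rise, shut, and press on the flat top.

```bash
python3 -m creep '{"jaw":[0,0.2,0.2,0.2,0.2,0.2,-0.5,-1,-1,-1,-1],"offset":[[0,0,0],[0,0,0],[0,0,0],[0,0,-1],[0,0,-4],[0,0,-6],[0,0,-6],[0,0,-6],[0,0,-6],[0,0,-6],[0,0,-6]],"twist":[0,0,0,0,0,0,0,0,0,0,0]}'
python3 - <<'E'
from h import *
go([.4513,-.3023,.064],-1.375)
E
```

```text
time: 13.18
position: [0.4504, -0.3024, 0.1059]
ee_rot: [3.141, 0.0, -1.375]
force: [0.1, -0.5, 0.4]
gripper_width: -0.0004
gripper_force: 0.0
t 13.18 pos [ 0.4504 -0.3024  0.1059] rpy [ 3.1410e+00  3.0000e-04 -1.3748e+00] F [ 0.1 -0.5  0.4] w -0.0004
offset cm [ 0.01 -0.09  4.19] twist 0.0
```

```bash
python3 -m creep '{"jaw":[-1,-1,-1,-1,-1,-1,-1,-1,-1],"offset":[[0,-0.09,2],[0,-0.09,3],[0,-0.09,3.5],[0,-0.09,3.8],[0,-0.09,4.0],[0,-0.09,4.2],[0,-0.09,4.35],[0,-0.09,4.5],[0,-0.09,4.5]],"twist":[0,0,0,0,0,0,0,0,0]}'
```

```text
time: 14.3
position: [0.4518, -0.3024, 0.064]
ee_rot: [-3.14, -0.001, -1.374]
force: [-6.5, 7.6, 24.8]
gripper_width: -0.0
gripper_force: 12.7
```

```bash
python3 -m creep '{"jaw":[-1,-1,-1,-1,-1,-1,-1,-1,-1],"offset":[[0,0,0.15],[0,0,0.15],[0,0,-1],[0,0,-6],[0,0,-12],[-4,0,-14],[-9,0,-14],[-9,0,-14],[-9,0,-14]],"twist":[0,0,0,0,0,0,0,0,0]}'
python3 - <<'E'
from h import *
a=get_image("side")[185:265,195:310,::-1]; c=camera_info("wrist"); b=get_image("wrist")[:,:,::-1]; np.save("w5.npy",c,allow_pickle=True)
cv2.imwrite("pics/s5.png",cv2.resize(a,None,fx=6.9,fy=6.9,interpolation=cv2.INTER_CUBIC)); cv2.imwrite("pics/w5.png",cv2.resize(b,(800,600),interpolation=cv2.INTER_CUBIC))
print(observe()["time"])
E
```

```text
time: 15.42
position: [0.4342, -0.214, 0.2016]
ee_rot: [-3.141, -0.0, -1.374]
force: [-0.9, -0.2, 0.0]
gripper_width: -0.0004
gripper_force: 0.0
15.525
```

View pics/s5.png

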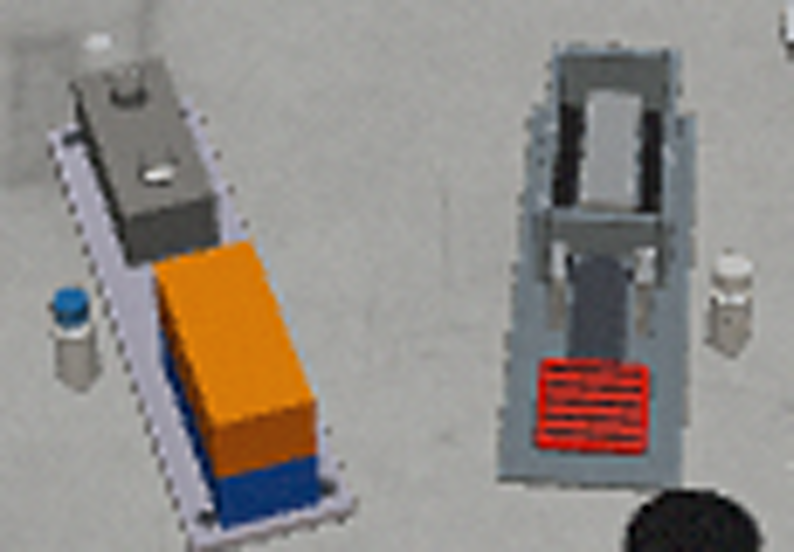

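View pics/w5.png

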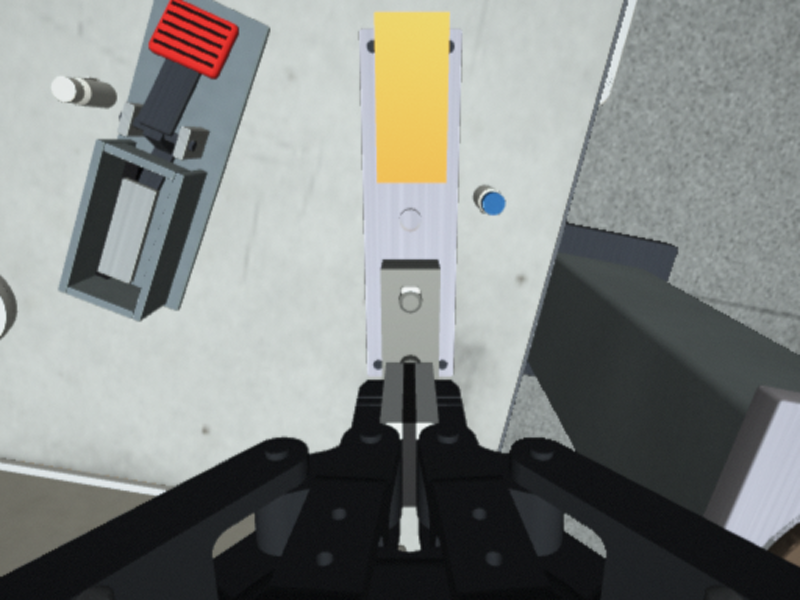

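The orange block sits on blue with no visible gap (front edge crop x=316: top y≈400, joint ≈457, foot ≈502). Grey and the vials are unmoved. I'll check against the predicted edges.

```bash
python3 - <<'E'
from h import *
y=-1.374; ux=np.array([np.cos(y),np.sin(y)]); uy=np.array([ux[1],-ux[0]]); b=np.array([.4515,-.3024])
for nm,zs in [("home",(.064,.036,.008)),("both up",(.077,.0425,.0145))]:
  for n,s,l in [("FR",-1,1),("FL",1,1),("BR",-1,-1),("BL",1,-1)]:
    q=b+l*.04*ux+s*.018*uy
    P=proj("side",[[*q,z] for z in zs]); print(nm,n,((P-[195,185]+.5)*6.9).round(0).tolist())
c=np.load("w5.npy",allow_pickle=True).item()
show("orange",ray("",(np.array([(377,182),(446,182),(450,12),(374,12)])+.5)/1.5625-.5,.064,c))
E
```

```text
home FR [[314.0, 399.0], [317.0, 452.0], [319.0, 503.0]]
home FL [[212.0, 425.0], [217.0, 478.0], [221.0, 529.0]]
home BR [[249.0, 238.0], [253.0, 291.0], [256.0, 343.0]]
home BL [[152.0, 262.0], [157.0, 315.0], [162.0, 366.0]]
both up FR [[313.0, 374.0], [316.0, 440.0], [319.0, 492.0]]
both up FL [[210.0, 399.0], [216.0, 466.0], [220.0, 517.0]]
both up BR [[248.0, 213.0], [252.0, 279.0], [255.0, 331.0]]
both up BL [[150.0, 236.0], [156.0, 303.0], [161.0, 354.0]]
orange c [ 0.4505 -0.3015  0.064 ] len 0.0791 wid 0.0358 yaw long -1.376
```

```bash
python3 -c "
from bench import *
print(finish_job())"
```

```text
the job is handed in; nothing more can be done
None
```

I pressed the blue block home, raised the orange block with the pedal, and set it on the blue one and pressed it home. The last pictures match the fully-home position, with the grey block and both vials unmoved, and I handed the job in at about 15.5 s; no verdict came back.

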